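# Clamp a spice jar with the cam lever and hold it

## Task

The lid of the small spice jar is stuck: its glass is thin, so grip it lightly and without dropping it stand it upright in the seat of the jar clamp on the worktop and let go of it. Then take the clamp's lever by its upright grip, swing it to the cam's highest lift, where the lever points straight away from the jar along the clamp, and keep holding it there: the lever springs back if let go, so you finish while still holding it and the jar stays clamped for me to open. Leave the mustard jar, the pepper mill and the mug where they are.

Things in the scene. Friction and masses are not known exactly. Their poses are not given: they have to be found in the camera images.
- spice_jar: the small spice jar: thin glass cylinder 41 mm in diameter, 105 mm high with its black lid (lid from 84 mm up), about 0.11 kg; stands loose on the worktop. Origin: centre of its underside, z up. The glass bears a light grip only: grip it with less than 60 N a finger (120 N both sides added); 20 to 40 N a finger is ample
- jar_clamp: the jar clamp, fixed to the worktop: aluminium base plate 96 x 190 mm, 8 mm thick, with a V-shaped fixed jaw (top 46 mm above the worktop), opposite it a sliding jaw with a rubber-faced pad, then an eccentric cam with a lever. Origin: at worktop level under the middle of the jar seat. Its y axis runs along the clamp from the cam to the fixed jaw: fixed jaw at +y, cam pivot at y = -79 mm, x = 0; z up
- jar_seat (a point): centre of the jar seat on the top of the clamp's base plate, 8 mm above the worktop, midway between open pad and V jaw: a standing 41 mm jar has 4.5 mm play along the clamp's y either way while the lever is at rest (less than 3 mm is wise); open above and to the x sides. The closing pad then pushes the jar 4.5 mm to +y into the V
- clamp_pad: the sprung rubber-faced pad of the sliding jaw, 40 mm wide, top 44 mm above the worktop. Its origin is not on the pad: it coincides with the clamp's origin when the lever is at rest, and moves along the clamp's +y as the pad closes (14 mm at the highest lift if nothing is in the seat; a seated jar stops it after 9 mm and its spring then presses with about 12 N)
- cam_lever (a joint): angle of the cam lever about the vertical pivot, rad, counter-clockwise from above positive. 0 = at rest, lever pointing along the clamp's -x; lift = 14 mm x sin(angle); 1.571 = highest lift, lever pointing along the clamp's -y, straight away from the jar; there is no stop or click there: it goes on to 2.3, the lift falling again. A spring returns it to 0 (about 2 N at the grip at rest, 4 N at the highest lift) and it takes no more than 6 N to swing
- lever_grip: the upright round black plastic grip at the end of the lever, 23 mm in diameter, 56 mm long, 95 mm from the pivot; it spins freely on its own vertical axis. Origin: centre of its lower end, 41 mm above the worktop, just above the steel lever arm; top at 97 mm
- mustard_jar: bystander: larger jar with a pale lid, 59 mm in diameter, 103 mm high. Origin: centre of its underside
- pepper_mill: bystander: dark wooden pepper mill, 58 mm in diameter, 170 mm high. Origin: centre of its underside
- mug: bystander: green mug, 92 x 128 mm with its handle, 95 mm high. Origin: underside, middle of its outline
Mind the look-alikes: they are no part of the job. Leave any blue look-alike of the spice_jar alone.

How it is judged:
By the outcome, as a careful person would: the job done as asked, in the order asked, and still so for the second after the job is handed in, while the arm keeps its last pose, push and grip.
It also fails if it takes over 58 s, if anything falls off the work surface, if the arm or the gripper's body presses on something with over 40 N, if the wrist force passes 120 N, or if a joint passes its speed limit or range.

## Robot

A 7-joint arm with a two-finger parallel gripper is mounted at the origin on a cart in front of the work surface, level with it; the furniture and walls round the work are solid. World frame = base frame: x ahead of the robot, y to its left, z up, the work surface at z = 0. Lengths are in m, angles in rad, forces in N, time in s.
With the tool pointing down it reaches from about 0.4 to 0.925 m from the base axis. Payload 4.1 kg.
Tool frame: the origin (TCP) lies midway between the tips of the shut fingers; the grasp point (between the pads) lies 19 mm behind it; z points along the fingers, x is the direction in which the jaws open and shut, and the axes are right-handed (so a half turn about z gives the same grasp; the last joint's range is limited). The gripper opens to 85 mm and grips with 20 to 120 N. Pads are 22 mm wide; open, the fingers measure 114 mm over their backs; the gripper's body (76 mm by 85 mm) begins 54 mm behind the grasp point. The pads swing forward as they close: fully open they stand 13 mm farther back than shut.
Start: joints at [-1.443, 0.398, 0.045, 1.537, -0.019, 1.207, -0.051], TCP at [0.146, 0.633, 0.196] pointing down, gripper open.
Joint ranges: [-2.82, 2.82], [-0.49, 2.23], [-1.37, 1.46], [0, 2.46], [-1.36, 4.5], [0.23, 2], [-2.94, 2.94]. Speed limits (rad/s): [2.57, 2.57, 3.14, 3.14, 3.14, 3.14, 3.14].

## Interface

Orientations are given as a rotation vector (axis times angle).
In Python, from bench import manip, optics gives the robot as it stands.
- The arm moves only by the shell command python3 -m crank 'ROWS' [FORCE]. ROWS is JSON, a list that holds one entry, the list of rows, each a list of 7 numbers: the opening, from 0 (shut) to 1 (fully open), then the shift along the world's x, y, z in m, then the turn, a rotation vector about the world's x, y, z in rad. In form: [[[grip, x, y, z, wx, wy, wz], ...]]. A call has 1 to 8 rows; each row is the pose to reach, as a shift and turn from the pose commanded when the call began; what a row does not reach only later rows make up. A row lasts 1/12 s, in which the tool goes at most 41.7 mm and 7.16 degrees, less where a joint would pass 70% of its speed; a pose out of reach is approached as far as the arm can. A call with a gripper value outside its range is refused whole. The fingers move at their own pace and stop on an object; FORCE is the grip in N (left out, the last holds). Time passes only in rows, so rows that repeat a pose let the fingers close. It gives the time, the measured TCP pose, the force and the opening at its end, in the units of the state.
- manip.sense(): the state, without advancing time (a new reading comes with each control period).
- optics.snapshot(name): name is "side" or "top" or "wrist"; returns a dict with "img" (400x640x3 uint8, blue, green, red), "camera_matrix" (3x3 intrinsics, pixels), "world_from_camera" (4x4, takes a point from camera to world coordinates); the wrist camera has in their place "T_tool_cam" (4x4, takes a point from camera to tool coordinates, whose origin is the TCP and whose axes are the tool frame's). Camera axes: x right, y up, looking along -z (the intrinsics and any distortion apply to the point x, -y, -z); pixel columns grow to the right and rows downward; lengths in m; the calibration is good to about 2 mm. A picture is of the moment at which its call begins: read the wrist's pose just before it. There is no depth.
- manip.hand_in(): hands the job in, once; it reports no verdict.
The state is a dict: "t": time; "qpos": joint angles; "dq": joint speeds; "tau": joint torques, N m; "eef_pos": TCP position; "tool_rot": TCP orientation; "wrist_force": force on the tool from outside, world axes, zero at the start; "wrist_torque": the same for the moment, N m; "width": finger opening in m.
Only numpy, scipy, OpenCV 4.12 (cv2) and the standard library are available. Lean on these libraries where they do the work, as an engineer would, in place of code of your own. Each camera call takes 0.05 s, during which the arm holds its last target. There are 200 camera calls.

## Working session

There is one attempt and no reset: what is moved stays moved. The work goes in short steps, Python scripts to look and compute and a shell command to move; the robot and the scene stay as the last step left them, time stands still between calls to the robot, and variables do not carry over. Pictures are saved under pics/ and viewed, about 8 in all and at most 12, crops included, and the job is handed in when it is done.

```bash
mkdir -p pics
cat > h.py <<'E'
import numpy as np, cv2
from bench import manip, optics
from scipy.spatial.transform import Rotation as R
def snap(n):
    s=manip.sense(); d=optics.snapshot(n)
    K=np.array(d["camera_matrix"])
    if "T_tool_cam" in d:
        T=np.eye(4);T[:3,:3]=R.from_rotvec(s["tool_rot"]).as_matrix();T[:3,3]=s["eef_pos"]
        W=T@np.array(d["T_tool_cam"])
    else: W=np.array(d["world_from_camera"])
    return d["img"],K,W,d
def ray(K,W,u,v):
    p=np.linalg.inv(K)@[u,v,1]; d=W[:3,:3]@[p[0],-p[1],-p[2]]
    return W[:3,3],d/np.linalg.norm(d)
def plane(K,W,u,v,z):
    o,d=ray(K,W,u,v); return o+d*(z-o[2])/d[2]
def proj(K,W,P):
    c=W[:3,:3].T@(np.array(P)-W[:3,3]); q=K@[c[0],-c[1],-c[2]]; return q[:2]/q[2]
def tri(a,b):
    A=np.zeros((3,3));B=np.zeros(3)
    for o,d in (a,b):
        M=np.eye(3)-np.outer(d,d);A+=M;B+=M@o
    return np.linalg.solve(A,B)
E
python3 - <<'E'
from h import *
print(manip.sense())
for n in("top","side","wrist"):
    im,K,W,d=snap(n); print(n,[k for k in d],K.tolist(),W.round(3).tolist()); cv2.imwrite(f"pics/{n}0.png",im)
    np.savez(f"pics/{n}0.npz",im=im,K=K,W=W)
E
```

```text
{'t': 0.0, 'qpos': array([-1.44302779,  0.3992176 ,  0.04502756,  1.53790275, -0.01871233,
        1.20689821, -0.05068503]), 'dq': array([-5.22695409e-05, -1.18192363e-05, -8.26023863e-04, -2.42940918e-04,
       -4.47413444e-04, -1.74000543e-04, -1.19161080e-03]), 'tau': array([-5.16899479e-05, -4.75140274e+01,  1.36457685e+00, -2.54218501e+01,
        1.16097392e-02,  9.57610348e-03, -5.24653217e-06]), 'eef_pos': array([0.145955  , 0.63266563, 0.19533674]), 'tool_rot': array([ 2.45733733e+00,  1.95516063e+00, -2.33555600e-03]), 'wrist_force': array([-0.41064927,  0.06201978, -0.34957688]), 'wrist_torque': array([-0.09593271, -0.03953126, -0.0159016 ]), 'width': 0.08524469365800563}
top ['img', 'camera_matrix', 'world_from_camera'] [[365.54352493829765, 0.0, 320.1306978217361], [0.0, 365.54352493829765, 198.995029075122], [0.0, 0.0, 1.0]] [[-0.017, 0.994, -0.107, 0.502], [-1.0, -0.017, -0.0, -0.001], [-0.002, 0.107, 0.994, 1.099], [0.0, 0.0, 0.0, 1.0]]
side ['img', 'camera_matrix', 'world_from_camera'] [[466.73493358847423, 0.0, 319.468944065354], [0.0, 466.73493358847423, 199.91174029201758], [0.0, 0.0, 1.0]] [[0.409, 0.701, -0.583, -0.302], [-0.912, 0.302, -0.277, -0.409], [-0.018, 0.645, 0.764, 1.253], [0.0, 0.0, 0.0, 1.0]]
wrist ['img', 'camera_matrix', 'T_tool_cam'] [[333.6703764131424, 0.0, 319.9608001530666], [0.0, 333.6703764131424, 195.97908328436273], [0.0, 0.0, 1.0]] [[0.225, -0.939, -0.261, 0.08], [0.974, 0.217, 0.061, 0.648], [-0.0, -0.268, 0.963, 0.374], [0.0, 0.0, 0.0, 1.0]]
```

View pics/top0.png

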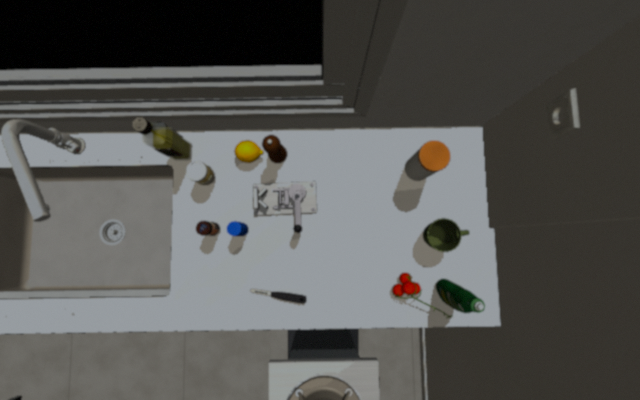

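View pics/side0.png

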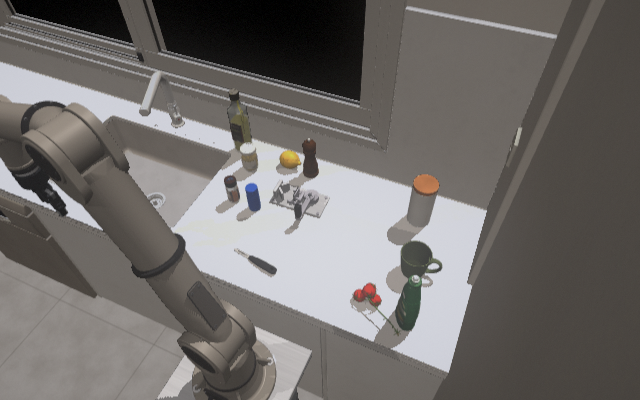

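Top view candidates for the spice jar:
- (207,228): dark lid and brownish contents. It fits the description.
- (237,229): blue look-alike. Leave it.
- (200,173): pale-lidded mustard jar.
- (273,150): pepper mill.

The clamp is at about (285,198), with its lever grip at (297,229). I'll check these in one close crop.

Run:
```python
from h import *
a=np.load("pics/top0.npz")["im"];b=np.load("pics/side0.npz")["im"]
A=cv2.resize(a[130:250,180:330],None,fx=5,fy=5,interpolation=cv2.INTER_CUBIC)[:, :]
B=cv2.resize(b[130:230,210:340],None,fx=5,fy=5,interpolation=cv2.INTER_CUBIC)
A=cv2.resize(A,(375*2//2*1+25,320));B=cv2.resize(B,(400,308))
A=cv2.resize(a[130:250,185:325],(700,600),interpolation=cv2.INTER_CUBIC)
cv2.imwrite("pics/c1.png",A)
cv2.imwrite("pics/c2.png",cv2.resize(b[135:235,215:335],(720,600),interpolation=cv2.INTER_CUBIC))
```

```text
(no output)
```

View pics/c1.png

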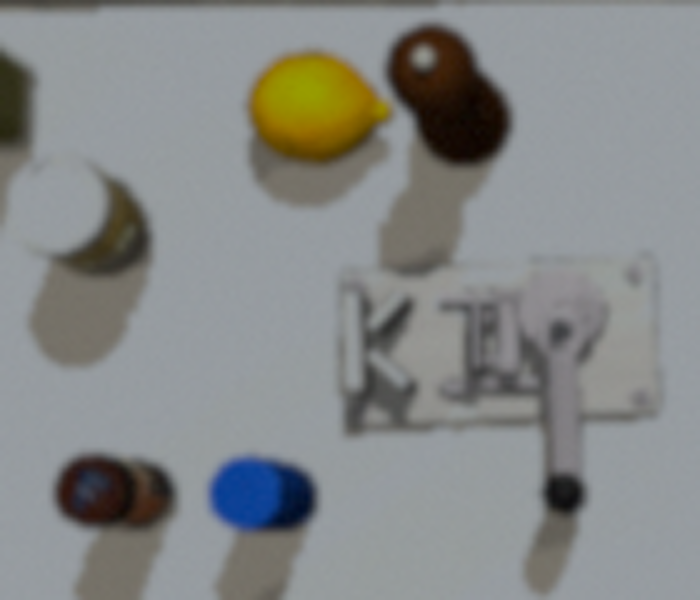

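View pics/c2.png

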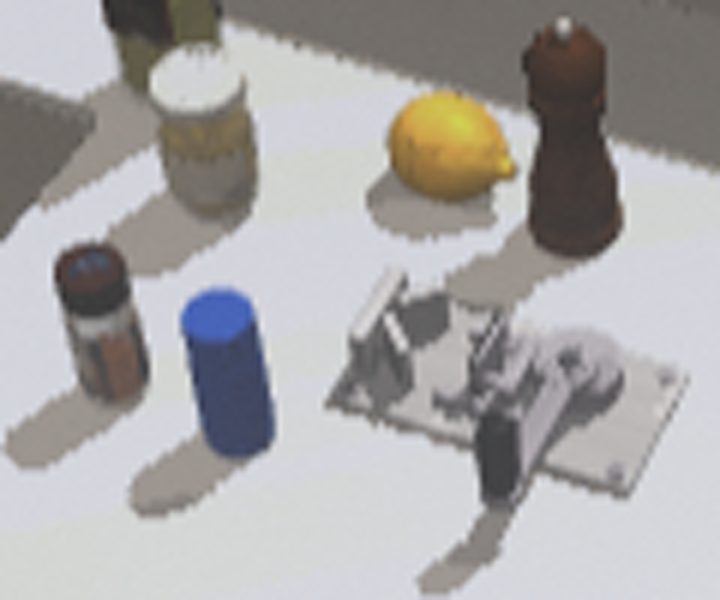

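Crops: the spice jar has a black lid and brown contents, with its lid centre at crop (94,489) in top and (91,263) in side. The blue jar is right next to it. The clamp's V jaw is on the left, and the lever points toward the robot with its grip at crop (563,493).

Run:
```python
from h import *
t=np.load("pics/top0.npz");s=np.load("pics/side0.npz")
T=lambda U,V:(t["K"],t["W"],185+U/5,130+V/5)
S=lambda U,V:(s["K"],s["W"],215+U/6,135+V/6)
def two(n,a,b):
    p=tri(ray(*T(*a)),ray(*S(*b)));print(n,p.round(4))
two("spice lid",(94,489),(91,263)); two("blue top",(246,493),(219,308)); two("grip top",(563,493),(498,415))
two("mill knob",(423,56),(564,24));two("mustard lid",(60,207),(197,82))
C=np.array([plane(*T(*c),.008)[:2] for c in((345,272),(655,258),(657,412),(348,432))]);print(C.round(4),C.mean(0))
print("spice at z.105",plane(*T(94,489),.105),plane(*S(91,263),.105))
print("pivot",plane(*T(563,328),.04))
print("axis: grip",plane(*T(563,493),.097))
print(manip.sense()["tool_rot"],R.from_rotvec(manip.sense()["tool_rot"]).as_matrix().round(3))
```

```text
spice lid [0.5356 0.3154 0.1122]
blue top [0.5323 0.2321 0.115 ]
grip top [0.5298 0.062  0.1072]
mill knob [0.7554 0.1271 0.174 ]
mustard lid [0.6915 0.3385 0.1058]
[[0.6676 0.1985]
 [0.673  0.0114]
 [0.5799 0.0117]
 [0.571  0.1965]] [0.6228952 0.1045308]
spice at z.105 [0.53626189 0.31675451 0.105     ] [0.54069541 0.32107842 0.105     ]
pivot [0.62763654 0.0653861  0.04      ]
axis: grip [0.53008447 0.06273617 0.097     ]
[ 2.45765794e+00  1.95525294e+00 -1.77332827e-03] [[ 0.225  0.974 -0.   ]
 [ 0.974 -0.225 -0.002]
 [-0.002  0.    -1.   ]]
```

```bash
python3 -m crank '[[[1,0.03,-0.02,0.01,0,0,-0.12],[1,0.06,-0.04,0.02,0,0,-0.24],[1,0.09,-0.065,0.03,0,0,-0.36],[1,0.12,-0.09,0.04,0,0,-0.48],[1,0.155,-0.115,0.04,0,0,-0.6],[1,0.19,-0.14,0.04,0,0,-0.72],[1,0.22,-0.165,0.04,0,0,-0.84],[1,0.25,-0.19,0.04,0,0,-0.96]]]' 30
python3 -m crank '[[[1,0.03,-0.025,0,0,0,-0.12],[1,0.06,-0.05,0,0,0,-0.24],[1,0.09,-0.075,0,0,0,-0.354],[1,0.12,-0.1,0,0,0,-0.354],[1,0.141,-0.126,0,0,0,-0.354],[1,0.141,-0.126,0,0,0,-0.354]]]'
python3 - <<'E'
from h import *
s=manip.sense();print(s["eef_pos"],R.from_rotvec(s["tool_rot"]).as_matrix().round(3).tolist(),s["wrist_force"])
im,K,W,d=snap("wrist");np.savez("pics/w1.npz",im=im,K=K,W=W);cv2.imwrite("pics/w1.png",im)
for p in([.537,.317,.105],[.537,.317,0]):print(proj(K,W,p))
E
```

```text
t: 0.82
eef_pos: [0.3978, 0.4413, 0.2364]
tool_rot: [3.086, 0.589, 0.0]
wrist_force: [0.3, 0.7, -0.5]
width: 0.0853
t: 1.32
eef_pos: [0.5428, 0.3078, 0.2365]
tool_rot: [3.136, 0.027, 0.006]
wrist_force: [-0.9, -1.9, 1.0]
width: 0.0854
[0.54282814 0.30775909 0.23653122] [[1.0, 0.017, 0.004], [0.017, -1.0, -0.006], [0.004, 0.006, -1.0]] [-0.937135   -1.93101527  0.96333736]
[313.72794665 166.84914243]
[314.96885088 150.86550202]
```

View pics/w1.png

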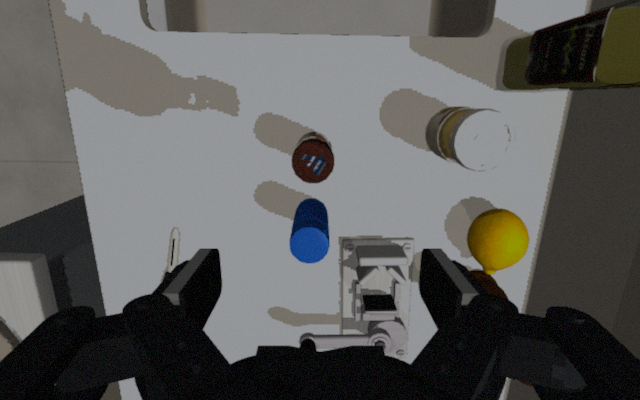

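The wrist view shows the dark-lidded jar at (313,160) with the lid label visible, the blue one at (310,243), and the clamp's V jaw at (378,255). I'll refine from this.

Run:
```python
from h import *
s=manip.sense();print(s["eef_pos"],s["tool_rot"],abs(s["dq"]).max())
f=np.load("pics/w1.npz");im,K,W=f["im"],f["K"],f["W"]
# lid: dark reddish/black blob
m=(im.max(2)<95).astype(np.uint8);m[:115]=0;m[190:]=0;m[:,:285]=0;m[:,345:]=0
n,l,st,c=cv2.connectedComponentsWithStats(m);i=1+st[1:,4].argmax();print(st[i],c[i])
u=st[i][0]+st[i][2]/2; v=st[i][1]+st[i][3]-st[i][2]/2
print("lid px",u,v,"pos",plane(K,W,u,v,.105))
t=np.load("pics/top0.npz")
a=ray(t["K"],t["W"],185+94/5,130+489/5)
print("tri",tri(a,ray(K,W,u,v)))
for c in((340,237),(413,237),(340,349),(409,356)):print("plate",plane(K,W,*c,.008).round(4))
for c in((308,341),):print("grip top",plane(K,W,*c,.097).round(4))
print("pivot",plane(K,W,380,342,.045).round(4))
```

```text
[0.54021442 0.31186589 0.23637407] [3.13862457e+00 3.30873956e-02 2.28440027e-03] 0.07666198747809098
[ 292  131   42   52 1608] [312.60385572 157.99813433]
lid px 313.0 162.0 pos [0.53626439 0.32159775 0.105     ]
tri [0.53635599 0.31986149 0.09534271]
plate [0.5714 0.2055 0.008 ]
plate [0.6672 0.207  0.008 ]
plate [0.5772 0.0299 0.008 ]
plate [0.6789 0.019  0.008 ]
grip top [0.5328 0.1161 0.097 ]
pivot [0.6261 0.0732 0.045 ]
```

```bash
python3 -m crank '[[[1,0,0.002,-0.03,0,0,0],[1,0,0.002,-0.06,0,0,0],[1,0,0.002,-0.09,0,0,0],[1,0,0.002,-0.12,0,0,0],[1,0,0.002,-0.145,0,0,0],[1,0,0.002,-0.17,0,0,0],[1,0,0.002,-0.185,0,0,0],[1,0,0.002,-0.196,0,0,0]]]' 30
python3 -m crank '[[[1,0,0,0,0,0,0],[1,0,0,0,0,0,0],[1,0,0,0,0,0,0],[1,0,0,0,0,0,0]]]'
python3 - <<'E'
from h import *
s=manip.sense();print(s["eef_pos"],s["tool_rot"],s["wrist_force"],abs(s["dq"]).max())
im,K,W,d=snap("wrist");np.savez("pics/w2.npz",im=im,K=K,W=W);cv2.imwrite("pics/w2.png",im)
E
```

```text
t: 2.03
eef_pos: [0.5347, 0.3201, 0.0379]
tool_rot: [3.14, 0.05, -0.006]
wrist_force: [0.2, 0.6, -0.6]
width: 0.0856
t: 2.37
eef_pos: [0.5382, 0.3202, 0.042]
tool_rot: [-3.14, -0.047, -0.004]
wrist_force: [0.4, -0.2, 0.1]
width: 0.0855
[0.53815842 0.32016564 0.04198229] [-3.13953674 -0.04742093 -0.00371539] [ 0.38364085 -0.17668054  0.10783139] 0.002980242786326149
```

View pics/w2.png

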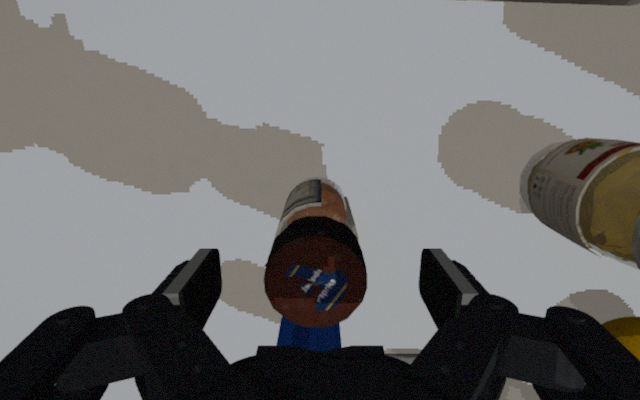

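The jar's lid sits between the open fingers at about (316,277), centred left to right. I'll check the fore-aft offset, then close.

```bash
python3 - <<'E'
from h import *
f=np.load("pics/w2.npz");K,W=f["K"],f["W"]
for p in((316,277),(265,277),(367,277),(316,326)):print(plane(K,W,*p,.105).round(4))
E
python3 -m crank '[[[0.3,0,0,0,0,0,0],[0.3,0,0,0,0,0,0],[0.3,0,0,0,0,0,0],[0.3,0,0,0,0,0,0],[0.3,0,0,0,0,0,0],[0.3,0,0,0,0,0,0],[0.3,0,0,0,0,0,0],[0.3,0,0,0,0,0,0]]]' 30
```

```text
[0.5362 0.3233 0.105 ]
[0.5166 0.3228 0.105 ]
[0.5558 0.3239 0.105 ]
[0.5368 0.3014 0.105 ]
t: 3.08
eef_pos: [0.5372, 0.3195, 0.0408]
tool_rot: [-3.141, -0.047, -0.0]
wrist_force: [-1.5, 0.8, 4.8]
width: 0.04
```

Gripped at 40 mm. I'll lift, move toward the clamp, and look from above it.

```bash
python3 -m crank '[[[0.2,0,0,0.01,0,0,0],[0.2,0,0,0.03,0,0,0],[0.2,0,0,0.055,0,0,0],[0.2,0,0,0.08,0,0,0],[0.2,0,0,0.105,0,0,0],[0.2,0,0,0.13,0,0,0],[0.2,0,0,0.145,0,0,0],[0.2,0,0,0.15,0,0,0]]]' 30
python3 -m crank '[[[0.2,0.01,-0.015,0,0,0,0],[0.2,0.03,-0.035,0,0,0,0],[0.2,0.05,-0.06,0,0,0,0],[0.2,0.065,-0.08,0,0,0,0],[0.2,0.08,-0.09,0,0,0,0],[0.2,0.088,-0.097,0,0,0,0],[0.2,0.088,-0.1,0,0,0,0],[0.2,0.088,-0.1,0,0,0,0]]]'
python3 -m crank '[[[0.2,0,0,0,0,0,0],[0.2,0,0,0,0,0,0],[0.2,0,0,0,0,0,0],[0.2,0,0,0,0,0,0]]]'
python3 - <<'E'
from h import *
s=manip.sense();print(s["eef_pos"],s["tool_rot"],s["wrist_force"],abs(s["dq"]).max())
im,K,W,d=snap("wrist");np.savez("pics/w3.npz",im=im,K=K,W=W);cv2.imwrite("pics/w3.png",im)
E
```

```text
t: 3.75
eef_pos: [0.5389, 0.32, 0.1938]
tool_rot: [-3.138, -0.047, -0.008]
wrist_force: [0.5, 0.0, -0.9]
width: 0.0399
t: 4.42
eef_pos: [0.6245, 0.2189, 0.1896]
tool_rot: [3.141, 0.046, -0.003]
wrist_force: [-0.2, -0.7, -0.8]
width: 0.0398
t: 4.75
eef_pos: [0.6245, 0.2206, 0.1905]
tool_rot: [-3.141, -0.05, 0.0]
wrist_force: [0.2, 0.3, -0.6]
width: 0.0398
[0.62453534 0.22060272 0.19053184] [-3.14065970e+00 -4.99737207e-02  1.28807633e-04] [ 0.1663356   0.31860854 -0.64268825] 0.005906938457630545
```

View pics/w3.png

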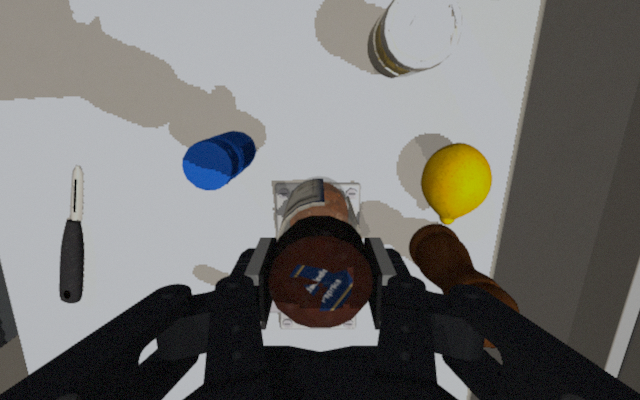

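The jar is held upright with its lid at (320,277). The clamp's base plate is visible below it: far edge from (273,182) to (361,182), near edge at row ~328, columns 277 to 356.

Run:
```python
from h import *
f=np.load("pics/w3.npz");K,W=f["K"],f["W"]
P=[plane(K,W,*p,.008)[:2].round(4) for p in((273,182),(361,182),(277,328),(356,328))]
print(P)
print("mid +y edge",(P[0]+P[1])/2,"-y",(P[2]+P[3])/2)
zl=.105+.1905-.041
print("lid",plane(K,W,320,277,zl).round(4),plane(K,W,320,327,zl).round(4),plane(K,W,269,277,zl).round(4),plane(K,W,371,277,zl).round(4))
# top view clamp features, z=.045
t=np.load("pics/top0.npz");T=lambda U,V,z:plane(t["K"],t["W"],185+U/5,130+V/5,z).round(4)
for n,p,z in(("V back top",(345,290),.046),("V back bot",(345,392),.046),("V apex",(366,345),.046),("arm end hi",(408,302),.046),("arm end lo",(412,385),.046),("pad face",(466,350),.044),("pivot",(563,330),.04)):print(n,T(*p,z))
```

```text
[array([0.5726, 0.2027]), array([0.6702, 0.2057]), array([0.5765, 0.0139]), array([0.676, 0.017])]
mid +y edge [0.6214 0.2042] -y [0.62625 0.01545]
lid [0.6242 0.2244 0.2545] [0.6249 0.2022 0.2545] [0.6048 0.2238 0.2545] [0.6437 0.225  0.2545]
V back top [0.6513 0.1916 0.046 ]
V back bot [0.5918 0.1914 0.046 ]
V apex [0.6189 0.1793 0.046 ]
arm end hi [0.6437 0.1549 0.046 ]
arm end lo [0.5952 0.1527 0.046 ]
pad face [0.6153 0.1216 0.044 ]
pivot [0.6265 0.0654 0.04  ]
```

Run:
```python
from h import *
t=np.load("pics/top0.npz")["im"]; w=np.load("pics/w1.npz")["im"]
a=cv2.resize(t[178:220,250:292],(400,400),interpolation=cv2.INTER_CUBIC)
b=cv2.resize(w[225:355,330:420],(390,563),interpolation=cv2.INTER_CUBIC)
o=np.zeros((563,790,3),np.uint8);o[:400,:400]=a;o[:,400:]=b
cv2.imwrite("pics/c3.png",cv2.convertScaleAbs(o,alpha=1.3))
```

```text
(no output)
```

View pics/c3.png

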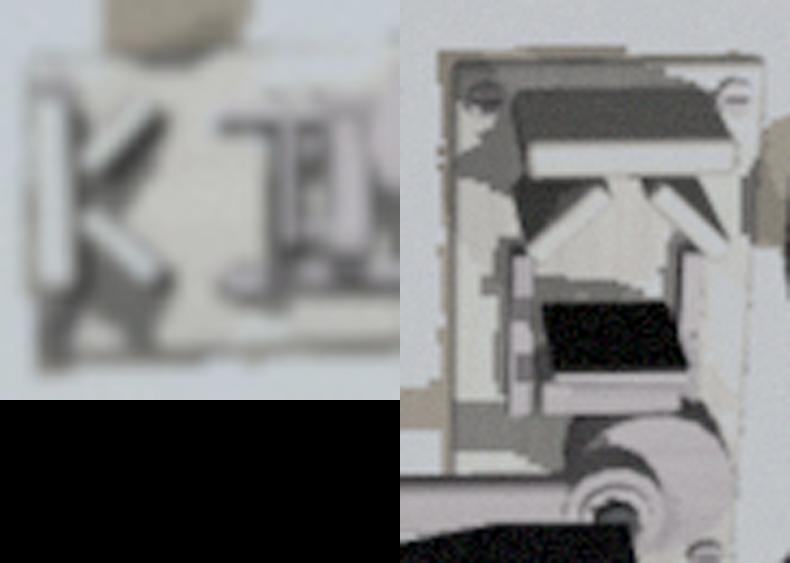

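Two independent estimates agree: the jar needs about -73 mm in y and -1 mm in x to reach the seat. I'll move over it and descend in stages, watching the force.

```bash
python3 -m crank '[[[0.2,0,-0.015,0,0,0,0],[0.2,0,-0.035,0,0,0,0],[0.2,-0.001,-0.055,0,0,0,0],[0.2,-0.001,-0.068,0,0,0,0],[0.2,-0.001,-0.0735,0,0,0,0],[0.2,-0.001,-0.0735,0,0,0,0],[0.2,-0.001,-0.0735,-0.01,0,0,0],[0.2,-0.001,-0.0735,-0.025,0,0,0]]]' 30
python3 -m crank '[[[0.2,0,0,-0.015,0,0,0],[0.2,0,0,-0.03,0,0,0],[0.2,0,0,-0.045,0,0,0],[0.2,0,0,-0.055,0,0,0],[0.2,0,0,-0.06,0,0,0],[0.2,0,0,-0.06,0,0,0],[0.2,0,0,-0.06,0,0,0],[0.2,0,0,-0.06,0,0,0]]]'
python3 - <<'E'
from h import *
s=manip.sense();print(s["eef_pos"],s["tool_rot"],s["wrist_force"],abs(s["dq"]).max())
o=[]
for n in("wrist","top","side"):
    im,K,W,d=snap(n);np.savez(f"pics/{n}4.npz",im=im,K=K,W=W);o.append(im)
a=cv2.resize(o[0][150:400,200:440],(576,600));b=cv2.resize(o[2][135:235,260:340],(224,280))
c=cv2.resize(o[1][170:250,240:304],(224,280))
r=np.zeros((600,800,3),np.uint8);r[:,:576]=a;r[:280,576:]=b;r[300:580,576:]=c
cv2.imwrite("pics/w4.png",cv2.convertScaleAbs(r,alpha=1.2))
E
```

```text
t: 5.47
eef_pos: [0.6254, 0.148, 0.1662]
tool_rot: [-3.139, -0.05, -0.005]
wrist_force: [-0.1, 0.4, -0.8]
width: 0.0396
t: 6.13
eef_pos: [0.6249, 0.1463, 0.1063]
tool_rot: [-3.141, -0.048, -0.003]
wrist_force: [-0.0, 0.2, -0.9]
width: 0.0398
[0.62490468 0.14625225 0.10634018] [-3.14072593e+00 -4.76646041e-02 -2.80570949e-03] [-0.04230897  0.227251   -0.89040669] 0.008332798732549978
```

View pics/w4.png

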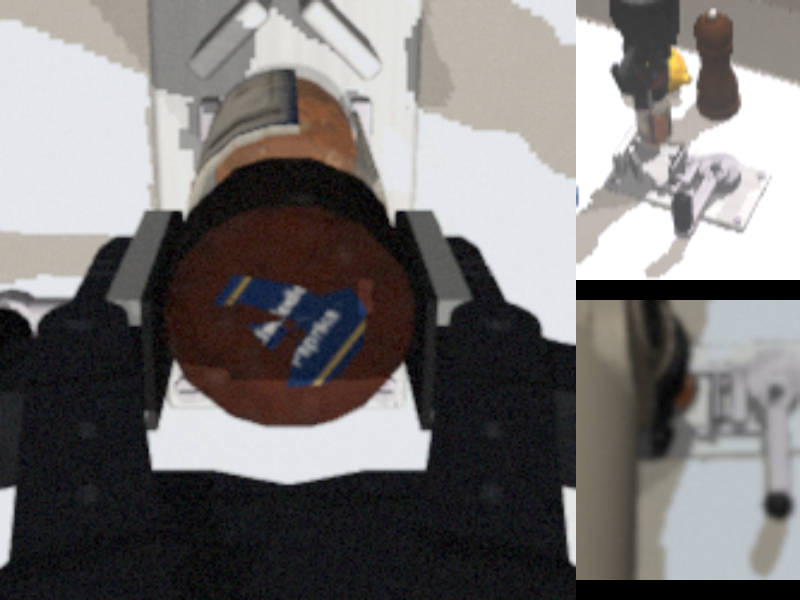

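Run:
```python
from h import *
f=np.load("pics/wrist4.npz");K,W=f["K"],f["W"]
q=lambda U,V,z:plane(K,W,200+U/2.4,150+V/2.4,z).round(4)
zb=.1063-.0408
print("bottom far edge",q(310,63,zb),"lid",q(290,312,zb+.105),"lid near",q(290,426,zb+.105))
print("V arm outer ends",q(190,68,.046),q(203,78,.046),q(381,68,.046),q(368,80,.046))
print("V gap",q(266,8,.046),q(297,8,.046))
print("plate",q(150,200,.008),q(416,200,.008),"rear",q(165,405,.008),q(408,405,.008))
t=np.load("pics/top0.npz");T=lambda U,V,z:plane(t["K"],t["W"],250+U/400*42,178+V/400*42,z).round(4)
print("top arm ends",T(165,110,.046),T(145,100,.046),T(155,285,.046),T(165,265,.046),"gap",T(90,175,.046),T(90,215,.046))
```

```text
bottom far edge [0.6303 0.167  0.0655] lid [0.6248 0.1489 0.1705] lid near [0.6255 0.1278 0.1705]
V arm outer ends [0.5945 0.1602 0.046 ] [0.5984 0.1572 0.046 ] [0.6527 0.1619 0.046 ] [0.6489 0.1581 0.046 ]
V gap [0.6172 0.1792 0.046 ] [0.6265 0.1795 0.046 ]
plate [0.5751 0.1013 0.008 ] [0.6735 0.1042 0.008 ] rear [0.5797 0.0137 0.008 ] [0.6767 0.0165 0.008 ]
top arm ends [0.6461 0.1528 0.046 ] [0.6493 0.1589 0.046 ] [0.5926 0.1559 0.046 ] [0.5986 0.1529 0.046 ] gap [0.6265 0.1757 0.046 ] [0.6143 0.1757 0.046 ]
```

Checking against the V jaw, the jar should shift about +2 mm in y and -1 mm in x. I'll apply that and lower it.

```bash
python3 -m crank '[[[0.2,-0.001,0.002,0,0,0,0],[0.2,-0.001,0.002,-0.012,0,0,0],[0.2,-0.001,0.002,-0.026,0,0,0],[0.2,-0.001,0.002,-0.04,0,0,0],[0.2,-0.001,0.002,-0.05,0,0,0],[0.2,-0.001,0.002,-0.054,0,0,0],[0.2,-0.001,0.002,-0.054,0,0,0],[0.2,-0.001,0.002,-0.054,0,0,0]]]' 30
python3 -m crank '[[[0.2,0,0,-0.001,0,0,0],[0.2,0,0,-0.002,0,0,0],[0.2,0,0,-0.003,0,0,0],[0.2,0,0,-0.003,0,0,0],[0.2,0,0,-0.003,0,0,0]]]'
```

```text
t: 6.95
eef_pos: [0.6233, 0.1479, 0.0515]
tool_rot: [3.141, 0.047, 0.0]
wrist_force: [0.2, -0.4, -0.9]
width: 0.0397
t: 7.37
eef_pos: [0.6235, 0.148, 0.0488]
tool_rot: [-3.141, -0.047, -0.002]
wrist_force: [0.8, 0.4, -0.1]
width: 0.0396
```

```bash
python3 -m crank '[[[0.2,0,0,-0.0005,0,0,0],[0.2,0,0,-0.001,0,0,0],[0.2,0,0,-0.001,0,0,0]]]'
```

```text
t: 7.62
eef_pos: [0.6236, 0.1481, 0.0488]
tool_rot: [-3.14, -0.047, -0.001]
wrist_force: [-2.0, 0.4, 5.4]
width: 0.0397
```

Contact is felt (5 N up) at the expected height with no side force. I'll release and rise.

```bash
python3 -m crank '[[[0.6,0,0,0,0,0,0],[0.6,0,0,0,0,0,0],[0.8,0,0,0,0,0,0],[1,0,0,0,0,0,0],[1,0,0,0,0,0,0],[1,0,0,0,0,0,0],[1,0,0,0,0,0,0],[1,0,0,0,0,0,0]]]'
python3 -m crank '[[[1,0,0,0.01,0,0,0],[1,0,0,0.03,0,0,0],[1,0,0,0.06,0,0,0],[1,0,0,0.09,0,0,0],[1,0,0,0.12,0,0,0],[1,0,0,0.14,0,0,0],[1,0,0,0.14,0,0,0],[1,0,0,0.14,0,0,0]]]'
python3 -m crank '[[[1,0,0,0,0,0,0],[1,0,0,0,0,0,0],[1,0,0,0,0,0,0]]]'
python3 - <<'E'
from h import *
s=manip.sense();print(s["eef_pos"],s["tool_rot"],s["wrist_force"],abs(s["dq"]).max())
im,K,W,d=snap("wrist");np.savez("pics/w5.npz",im=im,K=K,W=W)
sd=snap("side")[0]
r=np.zeros((560,800,3),np.uint8);r[:500]=cv2.resize(im,(800,500))
r[360:560,640:]=cv2.resize(sd[130:230,260:340],(160,200))
cv2.imwrite("pics/w5.png",cv2.convertScaleAbs(r,alpha=1.2))
E
```

```text
t: 8.28
eef_pos: [0.6231, 0.1479, 0.0474]
tool_rot: [3.141, 0.047, 0.0]
wrist_force: [-0.4, 0.9, -0.0]
width: 0.0854
t: 8.95
eef_pos: [0.6242, 0.148, 0.1896]
tool_rot: [-3.14, -0.047, -0.006]
wrist_force: [0.5, -0.3, -0.7]
width: 0.0853
t: 9.2
eef_pos: [0.6221, 0.1478, 0.186]
tool_rot: [3.14, 0.047, -0.004]
wrist_force: [-0.2, -0.0, -0.5]
width: 0.0855
[0.62213936 0.1477907  0.18597035] [ 3.14038051  0.04737288 -0.00397024] [-0.20323673 -0.02064762 -0.48665093] 0.006034986897603476
```

View pics/w5.png

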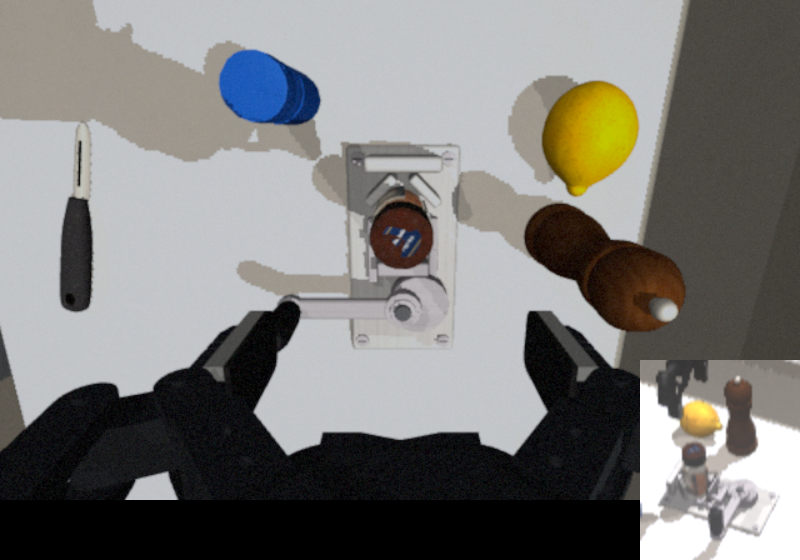

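The jar stands upright in the seat, released, at (402,235) in the view. The blue jar, pepper mill and lemon are untouched. The lever is at rest, pivot (403,312). Next I go above the grip and look once.

```bash
python3 -m crank '[[[1,-0.02,-0.02,0,0,0,0],[1,-0.045,-0.04,0,0,0,0],[1,-0.065,-0.06,0,0,0,0],[1,-0.085,-0.075,0,0,0,0],[1,-0.092,-0.082,0,0,0,0],[1,-0.092,-0.083,-0.02,0,0,0],[1,-0.092,-0.083,-0.045,0,0,0],[1,-0.092,-0.083,-0.055,0,0,0]]]' 30
python3 -m crank '[[[1,0,0,0,0,0,0],[1,0,0,0,0,0,0],[1,0,0,0,0,0,0],[1,0,0,0,0,0,0]]]'
python3 - <<'E'
from h import *
f=np.load("pics/w5.npz");K,W=f["K"],f["W"]
for z in(.04,.05):print("pivot w5",plane(K,W,403*.8,312*.8,z).round(4))
s=manip.sense();print(s["eef_pos"],s["tool_rot"],s["wrist_force"],abs(s["dq"]).max())
im,K,W,d=snap("wrist");np.savez("pics/w6.npz",im=im,K=K,W=W)
for p in([.53,.065,.097],[.53,.065,.041]):print(proj(K,W,p))
cv2.imwrite("pics/w6.png",cv2.convertScaleAbs(cv2.resize(im[150:400,160:480],(768,600)),alpha=1.6))
E
```

```text
t: 9.97
eef_pos: [0.5296, 0.0651, 0.13]
tool_rot: [3.141, 0.048, -0.005]
wrist_force: [-0.7, 1.5, -0.0]
width: 0.0856
t: 10.3
eef_pos: [0.5324, 0.0652, 0.1336]
tool_rot: [-3.141, -0.048, -0.004]
wrist_force: [-0.3, 0.1, 0.3]
width: 0.0852
pivot w5 [0.6264 0.0666 0.04  ]
pivot w5 [0.6263 0.0712 0.05  ]
[0.53236823 0.06515947 0.13360807] [-3.14086648 -0.04756453 -0.00364721] [-0.27973996  0.07107155  0.28422801] 0.005009236505643168
[316.70337935 207.57299419]
[317.20653199 187.4484973 ]
```

View pics/w6.png

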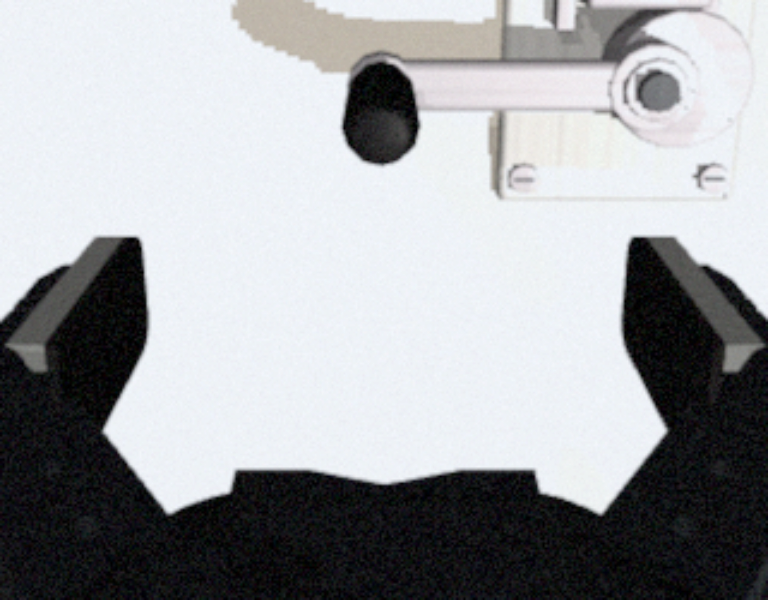

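The grip's top is at crop (381,127), about 3 mm in +y of my estimate by the wrist camera. The top camera puts it 2 mm the other way, so I'm going with +1 mm, well within the 22 mm pads. I'll descend and close.

```bash
python3 -m crank '[[[1,0,0.001,-0.02,0,0,0],[1,0,0.001,-0.04,0,0,0],[1,0,0.001,-0.06,0,0,0],[1,0,0.001,-0.075,0,0,0],[1,0,0.001,-0.082,0,0,0],[1,0,0.001,-0.082,0,0,0],[1,0,0.001,-0.082,0,0,0],[1,0,0.001,-0.082,0,0,0]]]' 50
python3 -m crank '[[[0.1,0,0,0,0,0,0],[0.1,0,0,0,0,0,0],[0.1,0,0,0,0,0,0],[0.1,0,0,0,0,0,0],[0.1,0,0,0,0,0,0],[0.1,0,0,0,0,0,0],[0.1,0,0,0,0,0,0],[0.1,0,0,0,0,0,0]]]' 50
```

```text
t: 11.02
eef_pos: [0.5323, 0.066, 0.0517]
tool_rot: [-3.141, -0.047, -0.004]
wrist_force: [0.1, 0.5, 0.6]
width: 0.0853
t: 11.68
eef_pos: [0.5313, 0.066, 0.0508]
tool_rot: [-3.141, -0.047, -0.001]
wrist_force: [-0.7, 0.3, 3.9]
width: 0.0188
```

Something is held (19 mm, not shut). First a small arc as a test.

```bash
python3 -m crank '[[[0.1,0.0003,-0.006,0,0,0,0],[0.1,0.0012,-0.0124,0,0,0,0],[0.1,0.002,-0.018,0,0,0,0],[0.1,0.004,-0.0245,0,0,0,0],[0.1,0.004,-0.0245,0,0,0,0]]]' 50
python3 - <<'E'
from h import *
im,K,W,d=snap("top");cv2.imwrite("pics/t7.png",im)
s=manip.sense();print(s["eef_pos"],s["wrist_force"],s["wrist_torque"],s["width"])
E
```

```text
t: 12.1
eef_pos: [0.5355, 0.0407, 0.0508]
tool_rot: [-3.141, -0.045, -0.001]
wrist_force: [-1.1, 2.6, 6.2]
width: 0.019
[0.53534407 0.0413446  0.05079982] [-1.32471205  1.31875809  6.96576568] [ 0.40288842  0.45084871 -0.05396129] 0.01889567074532366
```

```bash
python3 -m crank '[[[0.1,0.0043,-0.0117,0,0,0,0],[0.1,0.0101,-0.0226,0,0,0,0],[0.1,0.0173,-0.0327,0,0,0,0],[0.1,0.0258,-0.0419,0,0,0,0],[0.1,0.0354,-0.0498,0,0,0,0],[0.1,0.0459,-0.0564,0,0,0,0],[0.1,0.0571,-0.0616,0,0,0,0],[0.1,0.0691,-0.0653,0,0,0,0]]]' 50
python3 -m crank '[[[0.1,0.006,-0.0012,0,0,0,0],[0.1,0.0122,-0.002,0,0,0,0],[0.1,0.0185,-0.0024,0,0,0,0],[0.1,0.0246,-0.0024,0,0,0,0],[0.1,0.0246,-0.0024,0,0,0,0],[0.1,0.0246,-0.0024,0,0,0,0],[0.1,0.0246,-0.0024,0,0,0,0]]]' 50
python3 - <<'E'
from h import *
o=[]
for n in("top","wrist","side"):
    im,K,W,d=snap(n);np.savez(f"pics/{n}8.npz",im=im,K=K,W=W);o.append(im)
s=manip.sense();print(s["eef_pos"],s["wrist_force"],s["width"])
r=np.zeros((600,800,3),np.uint8)
r[:300,:480]=cv2.resize(o[1],(480,300)); r[300:,:400]=cv2.resize(o[0][165:240,235:335],(400,300),interpolation=2)
r[300:,400:]=cv2.resize(o[2][140:230,240:360],(400,300),interpolation=2)
r[:300,480:]=cv2.resize(o[1][60:260,220:433],(320,300),interpolation=2)
cv2.imwrite("pics/w8.png",cv2.convertScaleAbs(r,alpha=1.3))
E
```

```text
t: 12.82
eef_pos: [0.6031, -0.0236, 0.0507]
tool_rot: [-3.14, -0.047, 0.005]
wrist_force: [-5.9, 2.7, 8.8]
width: 0.0193
t: 13.4
eef_pos: [0.6279, -0.0264, 0.0508]
tool_rot: [-3.141, -0.047, 0.003]
wrist_force: [-3.4, 0.5, 7.3]
width: 0.0193
[ 0.62773816 -0.0264226   0.05077632] [-3.92542954  0.54340027  7.7037247 ] 0.01893166912026422
```

View pics/w8.png

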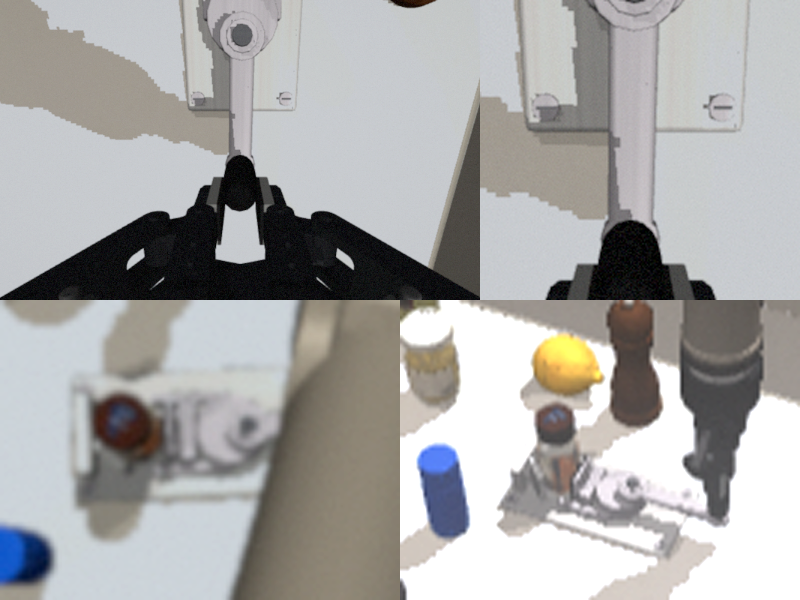

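The jar is upright and pushed into the V, and the lever points along -y in the fingers. I'll measure the lever angle against the plate from this picture.

Run:
```python
from h import *
f=np.load("pics/wrist8.npz");K,W=f["K"],f["W"]
q=lambda U,V,z:plane(K,W,220+(U-480)*213/320,60+V*200/300,z)   # zoom crop
w=lambda U,V,z:plane(K,W,U*4/3,V*4/3,z)
# arm edges (left/right) at two rows, z=.04
for V in(40,120,200):
    print(V,[q(u,V,.04)[:2].round(4).tolist() for u in((611,656) if V<100 else (610,656) if V<150 else (609,655))])
pl=[q(528,130,.008),q(740,130,.008)];e=pl[1]-pl[0];print("plate rear edge yaw",np.arctan2(e[1],e[0]))
print("pivot",w(241,36,.05)[:2],"grip top",w(239,193,.097)[:2],"TCP",manip.sense()["eef_pos"])
im=f["im"]; g=cv2.cvtColor(im,cv2.COLOR_BGR2GRAY)
for r in(110,125,140,150):
    row=g[r,290:350].astype(int);d=np.abs(np.diff(row));print(r,[(290+i,int(row[i+1]-row[i])) for i in np.where(d>18)[0]])
```

```text
40 [[0.6184, 0.0497], [0.6345, 0.0502]]
120 [[0.6186, 0.0212], [0.6358, 0.0217]]
200 [[0.6188, -0.0099], [0.6367, -0.0093]]
plate rear edge yaw 0.029967903701916467
pivot [0.62544547 0.06769644] grip top [ 0.62701826 -0.02300128] TCP [ 0.62773816 -0.0264226   0.05077632]
110 [(np.int64(337), 23), (np.int64(338), 23)]
125 [(np.int64(306), 19), (np.int64(337), 27)]
140 [(np.int64(336), 24), (np.int64(337), 19)]
150 [(np.int64(304), -20), (np.int64(308), 26), (np.int64(336), 24)]
```

The lever is within about 0.01 rad of straight back along the clamp (≈1.56 rad). I'll hold briefly, confirm it's steady, and hand in.

```bash
python3 -m crank '[[[0.1,0,0,0,0,0,0],[0.1,0,0,0,0,0,0],[0.1,0,0,0,0,0,0],[0.1,0,0,0,0,0,0],[0.1,0,0,0,0,0,0],[0.1,0,0,0,0,0,0]]]' 50
python3 - <<'E'
from h import *
a=np.load("pics/side8.npz")["im"];b=snap("side")[0];d=cv2.absdiff(a,b).max(2);print("jar/clamp change px",(d[150:225,270:350]>40).sum())
print(manip.hand_in())
E
```

```text
t: 14.05
eef_pos: [0.6277, -0.0264, 0.0508]
tool_rot: [-3.141, -0.047, 0.004]
wrist_force: [-4.1, 0.6, 8.7]
width: 0.0189
jar/clamp change px 1
the job is handed in; nothing more can be done
None
```

The spice jar is clamped upright in the seat. I handed the job in at about 14 s with the gripper still holding the lever.

- **Jar:** I gripped the glass with 30 N and set it down with light contact (about 5 N). After I released it, it stood upright in the seat.
- **Lever:** I took it by its upright grip with 50 N and swung it round. The last picture puts it within about 0.01 rad of straight back along the clamp, or about 1.56 rad. It also shows the jar upright and pushed into the V.
- **Steadiness:** Over the last half second the pose did not change, the spring pulled with about 4 N, and the side view of the jar and clamp stayed the same.
- **Other things:** I did not touch the mustard jar, the pepper mill, the mug or the blue look-alike. I did not check their positions again at the end.

Two checks disagreed:
- **Cameras:** The wrist and top cameras differed by about 5 mm in y. I worked from relative positions within one camera's view, and for the lever grip I took a position between the two.
- **Grip width:** The fingers read 19 mm on the 23 mm lever grip. I did not find out why, but the hold stayed firm through the swing.

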